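Press a laminated busbar pack

ROBOT

A 6-joint arm with a two-finger parallel gripper is mounted at the origin on the work surface. World frame = base frame: x ahead of the robot, y to its left, z up, the work surface at z = 0. Lengths are in m, angles in rad, forces in N, time in s.
With the tool pointing down it reaches from about 0.4 to 0.825 m from the base axis. Payload 7 kg.
Tool frame: the origin (TCP) lies on the centre line of the jaws, within the pads' length; the fingertips stand tip_reach ahead of it and the grasp point (between the pads) is the TCP (tip_reach is the distance from the TCP to the fingertips, in m); z points along the fingers, y is the line along which they close (so a half turn about z gives the same grasp; the last joint's range is limited). The gripper opens to 88 mm and grips with 3 to 60 N. Pads are 19 mm wide; open, the fingers measure 130 mm over their backs; the gripper's body (78 mm by 193 mm) begins 47 mm behind the grasp point.
Start: joints at [1.614, 0.359, 0.012, 0, -1.224, -0.288], TCP at [0.164, 0.655, 0.246] pointing down, gripper open.
Joint ranges: [-3.07, 3.07], [-1.43, 2.12], [-1.02, 1.25], [-3.03, 1.67], [-3.05, -0], [-3.03, 3.03]. Speed limits (rad/s): [2.39, 2.39, 3.01, 3.14, 3.14, 3.14].

INTERFACE

Orientations are given as [roll, pitch, yaw] about the fixed x, y, z axes, in that order (R = Rz(yaw) Ry(pitch) Rx(roll)).
In Python, from station import get_state, grab_frame, calibration, job_done, find_in, mark_of, tip_reach gives the robot as it stands.
- The arm moves only by the shell command python3 -m handwheel 'ROWS' [OPENING] [FORCE]. ROWS is JSON, a list of rows, each an object with "delta_pos": the shift along the world's x, y, z in units of 30 mm (1.0 is 30 mm), a list of three; "dr": the turn, a rotation vector about the world's x, y, z in degrees, a list of three. In form: [{"delta_pos": [tx, ty, tz], "dr": [rx, ry, rz]}, ...]. A call has 1 to 10 rows; each row shifts and turns the commanded pose from where the row before left it; what a row does not reach is not made up. A row lasts 1/10 s, in which the tool goes at most 50 mm and 8.59 degrees, less where a joint would pass 70% of its speed; a pose out of reach is approached as far as the arm can. A call is refused whole if a number of a shift passes 1 or a number of a turn 8.59, either way. A call with a gripper value outside its range is refused whole. OPENING is the closure, from -1 (fully open) to 1 (shut), set as the call begins (- or left out, the last holds). The fingers move at their own pace and stop on an object; FORCE is the grip in N (left out, the last holds). Time passes only in rows, so rows that do not move let the fingers close. It gives the time, the measured TCP pose, the force, the opening and the grip force at its end, in the units of the state.
- get_state(): the state, without advancing time (a new reading comes with each control period).
- grab_frame(name): name is "scene" or "top"; returns the picture (400x640x3 uint8, red, green, blue); there is no depth.
- calibration(name): a dict with "fx", "fy", "cx", "cy" (pixels), "extrinsics" (4x4, takes a point from world to camera coordinates). Camera axes: x right, y down, z forward; pixel columns grow to the right and rows downward; lengths in m; the calibration is good to about 2 mm. A picture is of the moment at which its call begins. calibration takes no time and is no camera call.
- job_done(): hands the job in; it is judged then, once.
Trained networks look in the newest picture that a camera, given by its name, has taken for a name from the list of things; names that differ only in an ending like _2 or _b are one class to them, and where a whole thing is asked for, a point or a joint stands for the part that bears it (a point fixed in the world has none). Each returns a list of dicts, best first, with "conf" (0 to 1); they miss things now and then, are a little off and sometimes report something else, mostly with a low value. They report only what shows in the picture. A call takes as long as a camera call. They do not tell look-alikes from the thing itself.
- find_in(camera, query): "location" ([column, row] in pixels, amid what is visible of it).
- mark_of(camera, query): "location" ([column, row] in pixels: a listed point, or the origin of a listed thing).
The state is a dict: "t": time; "q": joint angles; "qd": joint speeds; "joint_efforts": joint torques, N m; "eef_pos": TCP position; "ee_rot": TCP orientation; "force": force on the tool from outside, world axes, zero at the start; "moment": the same for the moment, N m; "width": finger opening in m; "gripper_force": force on a finger pad.
Only numpy, scipy, OpenCV 4.12 (cv2) and the standard library are available. Lean on these libraries where they do the work, as an engineer would, in place of code of your own. Each camera call takes 0.05 s, during which the arm holds its last target. There are 200 camera calls.

TASK

Make up the busbar pack in the blue bench press: lay the red insulating plate squarely on the copper plate already in the nest, then lay the loose copper plate squarely on that, edges flush all round, setting both down rather than dropping them. Then bring the press arm down by its handle bar until it is fully home, so that its sprung platen bears on the pile, and finish while still holding it down there, because the arm springs open when let go. Leave the other things on the bench where they are.

Things in the scene. Friction and masses are not known exactly. Their poses are not given: they have to be found in the camera images.
- copper_lower: copper plate 100 x 60 x 8 mm (x, y, z) with a dark bolt hole near each end, lying loose in the press nest from the start, long side along the press's x axis; the nest strips round it are 6 mm high, so its top stands 2 mm above them. Origin: centre of its underside (30 mm above the bench)
- insulator: red, rigid insulating plate 100 x 60 x 6 mm (x, y, z), about 70 g, with a dark bolt hole near each end, lying flat on the bench on one side of the press. Origin: centre of its underside; x along its long side
- copper_upper: loose copper plate 100 x 60 x 8 mm (x, y, z), about 0.42 kg, lying flat on the bench on the other side of the press. Origin: centre of its underside; x along its long side
- press_nest (a point): centre of the press bed under the lower copper plate, 30 mm above the bench. Press axes: x from the nest to the hinge (away from the robot), y along the hinge pin, z up. The blue base runs from 85 mm before to 155 mm behind this point, 170 mm wide, top at 24 mm; two stop screws stand 68 mm before it, 65 mm to either side, tops at 49 mm
- press_hinge (a point): centre of the press arm's hinge pin, 120 mm behind the nest centre (+x of the press) and 58 mm above the bench; its y axis is the hinge axis
- press_arm (a joint): hinge angle of the press arm, rad: 0 = open, almost upright, where its springs keep it; 1.5 = fully home, level, on the two stop screws. It leans at (1.5 - value) above level, towards the robot, and swings over towards the robot and down. Its springs push back at the handle with about 1 to 4 N, rising to about 12 N over the last 12 mm as the platen springs are squeezed
- press_handle: black handle bar with a grip that turns freely on it, 18 mm in diameter, across the free end of the press arm between its two side bars, 240 mm from the hinge axis; free length 116 mm, the next part 70 mm nearer the hinge. Origin: middle of the bar; y along the bar. Height above the bench about 297 mm with the arm open, 58 mm with it home
- press_platen: steel platen 84 x 60 mm with a black 4 mm facing, hung on springs under the 140 mm wide cross plate of the press arm, 120 mm from the hinge axis. Origin: centre of its pressing face. With three plates in the nest (top 52 mm above the bench) the springs are squeezed 6 mm and press with about 15 N when the arm is home
- drive: bystander: grey motor drive, 130 x 76 x 118 mm; origin: under its centre, on the bench
- breaker: bystander: white three-pole breaker, 85 x 54 x 66 mm; origin: under its centre, on the bench
- contactor: bystander: black and grey contactor, 75 x 45 x 80 mm; origin: under its centre, on the bench
- din_rail: bystander: steel rail offcut, 36 x 150 x 7.5 mm; origin: under its centre, on the bench
- terminals: bystander: block of grey terminals, 48 x 104 x 40 mm; origin: under its centre, on the bench
- screwdriver: bystander: screwdriver lying on the bench; origin: under its centre, on the bench
- carton: bystander: white carton with a teal band, 120 x 85 x 50 mm; origin: under its centre, on the bench
Things that resemble listed ones, but are neither listed nor needed, are in the scene too. There is more than one size of the insulator; the one meant has the size given above.

How it is judged:
On the way, in this order (a step that is already met when the one before it is completed fails the run):
1. the insulating plate lies squarely on the copper plate in the nest, let go (horizontal distance between insulator and copper_lower below 0.005 m and angle between the x axis of insulator and the x axis of copper_lower, either way round below 0.06 rad and z of insulator in the frame of copper_lower between 0.0065 and 0.0095 m and contact force between insulator and the fingers below 0.1 N), for 0.2 s.
2. the second copper plate lies squarely on the insulating plate, let go (horizontal distance between copper_upper and insulator below 0.005 m and angle between the x axis of copper_upper and the x axis of insulator, either way round below 0.06 rad and z of copper_upper in the frame of insulator between 0.0045 and 0.0075 m and contact force between copper_upper and the fingers below 0.1 N), for 0.2 s.
At the end, for the whole second after the job is handed in: the robot holds the handle with over 3 N, the press arm within 0.04 rad of home, the platen bearing on the pile with over 6 N; lower copper in the nest, insulator on it, upper copper on that, flat, each within 5 mm and 0.06 rad of the one below (copper to copper 6 mm) (value of joint press_arm above 1.46 rad and contact force between press_platen and copper_upper above 6 N and contact force between any of the fingers, the arm and press_handle above 3 N and horizontal distance between copper_lower and press_nest below 0.005 m and z of copper_lower in the frame of press_nest below 0.002 m and angle between the x axis of copper_lower and the x axis of press_nest, either way round below 0.06 rad and horizontal distance between insulator and copper_lower below 0.005 m and angle between the x axis of each of insulator, copper_upper and the x axis of copper_lower, either way round below 0.06 rad and z of insulator in the frame of copper_lower between 0.0065 and 0.0095 m and horizontal distance between copper_upper and insulator below 0.005 m and horizontal distance between copper_upper and copper_lower below 0.006 m and z of copper_upper in the frame of insulator between 0.0045 and 0.0075 m); the arm keeps its last pose, push and grip.
It fails at once if a plate is dropped or thrown: loose from the fingers and faster than 0.5 m/s ((linear speed of insulator above 0.5 m/s and contact force between insulator and the fingers below 0.05 N) or (linear speed of copper_upper above 0.5 m/s and contact force between copper_upper and the fingers below 0.05 N)).
It fails at once if another thing on the bench is moved by more than 30 mm (distance of any of drive, breaker, contactor, din_rail, terminals, screwdriver, carton from where it was at the start of the episode above 0.03 m).
It also fails if it takes over 72 s, if anything falls off the work surface, if the arm or the gripper's body presses on something with over 40 N, if the wrist force passes 120 N, or if a joint passes its speed limit or range.

## Working session

There is one attempt and no reset: what is moved stays moved. The work goes in short steps, Python scripts to look and compute and a shell command to move; the robot and the scene stay as the last step left them, time stands still between calls to the robot, and variables do not carry over. Pictures are saved under pics/ and viewed, at most 10 in all, crops included, and the job is handed in when it is done.

```bash
mkdir -p pics; python3 - <<'E'
from station import *
import cv2
print(get_state(), tip_reach)
for c in("top","scene"):
    f=grab_frame(c); cv2.imwrite(f"pics/{c}0.png",f[:,:,::-1]); k=calibration(c); print(c,k)
    for n in["insulator","copper_upper","copper_lower","press_handle","press_nest","press_hinge","press_platen"]:
        print(n,[(round(d['conf'],2),[round(float(v),1) for v in d['location']]) for d in mark_of(c,n)[:4]])
E
```

```text
{'t': 0.0, 'q': array([ 1.61411353e+00,  3.59397235e-01,  1.11009412e-02, -3.37046931e-04,
       -1.22409412e+00, -2.88108469e-01]), 'qd': array([-0.00244745, -0.00071409, -0.00023857,  0.00173415,  0.00269144,
        0.00129064]), 'joint_efforts': array([ 3.23603099e-04, -5.82720530e+01,  2.93052185e+01,  6.99720025e+00,
        7.01768513e-03, -1.64316734e-04]), 'eef_pos': array([0.16349939, 0.65445178, 0.24463664]), 'ee_rot': array([ 3.13997423e+00, -1.49196474e-04, -2.44905923e-01]), 'force': array([-0.26224836,  0.57304199, -0.05605109]), 'moment': array([ 0.03749627, -0.01549017, -0.01782426]), 'gripper_force': 0.0, 'width': 0.08728181482110355} 0.019
top {'fx': 490.242681333091, 'fy': 490.242681333091, 'cx': 318.5087801746701, 'cy': 201.2402484447918, 'extrinsics': array([[-1.76538480e-02, -9.99843285e-01,  1.32194000e-03,
        -2.13425541e-02],
       [-9.94481099e-01,  1.74223816e-02, -1.03459188e-01,
         5.37118904e-01],
       [ 1.03419943e-01, -3.14109711e-03, -9.94632821e-01,
         1.62995281e+00],
       [ 0.00000000e+00,  0.00000000e+00,  0.00000000e+00,
 
[... 524 characters left out ...]
cs': array([[ 0.87944529,  0.47586567, -0.0113065 , -0.433266  ],
       [ 0.37322705, -0.70411245, -0.60409206, -0.07740764],
       [-0.29542772,  0.52704603, -0.79683433,  1.75202659],
       [ 0.        ,  0.        ,  0.        ,  1.        ]])}
insulator [(0.87, [269.1, 286.4]), (0.73, [245.0, 268.5]), (0.57, [301.6, 271.3])]
copper_upper [(0.72, [339.9, 230.4]), (0.55, [353.0, 189.1])]
copper_lower [(0.51, [341.6, 233.0])]
press_handle [(0.6, [380.9, 162.6]), (0.56, [365.6, 203.4])]
press_nest [(0.84, [336.1, 231.9]), (0.48, [340.0, 145.0])]
press_hinge [(0.76, [365.4, 240.4]), (0.53, [399.0, 208.3])]
press_platen [(0.5, [336.6, 234.2]), (0.46, [315.5, 166.3]), (0.42, [362.4, 221.4])]
```

```bash
python3 - <<'E'
import cv2
f=cv2.imread("pics/top0.png"); cv2.imwrite("pics/top0c.png",cv2.resize(f[110:310,170:490],(800,500),interpolation=cv2.INTER_CUBIC))
E
```

```text
(no output)
```

View pics/top0c.png

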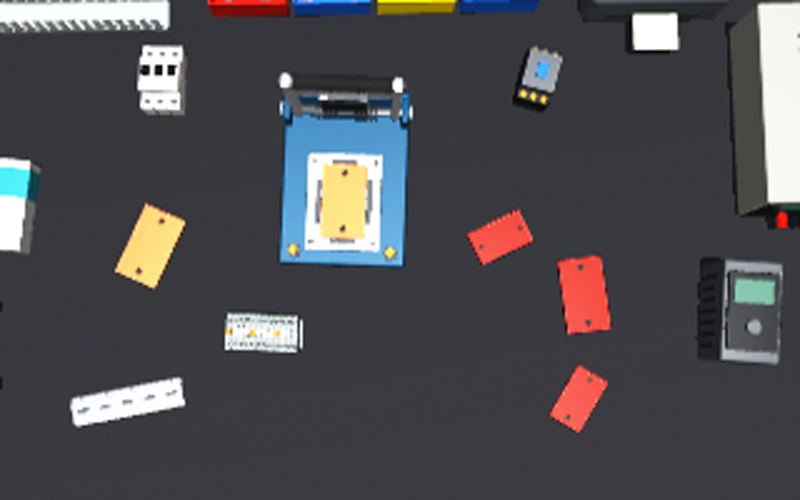

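View pics/scene0.png

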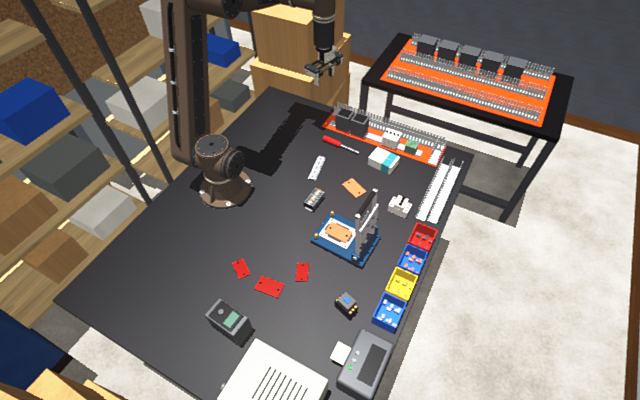

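The top picture shows the copper plate at about (230,208), the nest at (308,190), three red plates and the press opening squarely towards the robot. The middle red plate, at about (403,228), is the largest. Next I measure them all.

```bash
cat > h.py <<'E'
from station import *
import cv2, numpy as np
def unproj(c,uv,z):
    k=calibration(c); E=np.array(k["extrinsics"]); R,t=E[:3,:3],E[:3,3]
    uv=np.atleast_2d(uv).astype(float)
    d=np.c_[(uv[:,0]-k["cx"])/k["fx"],(uv[:,1]-k["cy"])/k["fy"],np.ones(len(uv))]@R
    o=-R.T@t
    return (o+d*((z-o[2])/d[:,2])[:,None])[:,:2]
def ortho(f,c,x0,x1,y0,y1,z,s=0.0005):
    "resample onto plane z; row->x from x0, col->y from y0"
    k=calibration(c); E=np.array(k["extrinsics"])
    X,Y=np.meshgrid(np.arange(x0,x1,s),np.arange(y0,y1,s),indexing="ij")
    P=np.stack([X,Y,np.full_like(X,z)],-1)@E[:3,:3].T+E[:3,3]
    return cv2.remap(f,(P[...,0]/P[...,2]*k["fx"]+k["cx"]).astype(np.float32),(P[...,1]/P[...,2]*k["fy"]+k["cy"]).astype(np.float32),cv2.INTER_CUBIC)
def hsv(lo,hi): return lambda g:cv2.inRange(cv2.cvtColor(g,cv2.COLOR_RGB2HSV),lo,hi)
RED=lambda g:hsv((0,130,90),(7,255,255))(g)|hsv((172,130,90),(180,255,255))(g)
COP=hsv((9,90,110),(24,255,255)); BLUE=hsv((95,100,60),(115,255,255))
def plates(f,c,mask,box,z,s=0.0005,amin=0.001):
    m=mask(ortho(f,c,*box,z,s)); out=[]
    for q in cv2.findContours(m,cv2.RETR_EXTERNAL,cv2.CHAIN_APPROX_NONE)[0]:
        if cv2.contourArea(q)*s*s<amin: continue
        (b,a),(w,h),_=cv2.minAreaRect(q); p=cv2.boxPoints(cv2.minAreaRect(q))[:,::-1]*s
        e=[p[1]-p[0],p[2]-p[1]]; e=max(e,key=np.linalg.norm); yaw=np.degrees(np.arctan2(e[1],e[0]))%180
        out.append((round(box[0]+a*s,4),round(box[2]+b*s,4),round(yaw,1),round(max(w,h)*s,4),round(min(w,h)*s,4)))
    return out
E
python3 - <<'E'
from h import *
f=grab_frame("top"); B=(0.25,0.85,-0.4,0.4)
print("red",plates(f,"top",RED,B,.006)); print("cop",plates(f,"top",COP,B,.008)); print("low",plates(f,"top",COP,B,.038));print("blue",plates(f,"top",BLUE,B,.024))
print("nest mark",unproj("top",[308.1,191.6],.03),"hinge",unproj("top",[308.7,153.9],.058))
E
```

```text
red [(0.5245, -0.2058, np.float32(115.2), 0.0811, 0.0511), (0.4445, -0.3177, np.float32(5.8), 0.1043, 0.0625), (0.3038, -0.3055, np.float32(147.9), 0.0817, 0.0501)]
cop [(0.5784, 0.0083, np.float32(176.0), 0.1048, 0.0623), (0.5208, 0.2731, np.float32(155.0), 0.105, 0.0638)]
low [(0.5746, 0.0076, np.float32(175.9), 0.1027, 0.0609), (0.5181, 0.2676, np.float32(155.0), 0.1029, 0.0627)]
blue [(0.8417, 0.02, np.float32(90.0), 0.109, 0.0155), (0.8417, -0.2118, np.float32(90.0), 0.1125, 0.0155), (0.6087, 0.0057, np.float32(176.9), 0.2434, 0.1722)]
nest mark [[0.56985104 0.00386211]] hinge [[ 6.93689340e-01 -6.18949908e-04]]
```

```bash
python3 -m handwheel '[{"delta_pos":[0.56,-0.99,0],"dr":[0,0,1.98]},{"delta_pos":[0.56,-0.99,0],"dr":[0,0,1.98]},{"delta_pos":[0.56,-0.99,0],"dr":[0,0,1.98]},{"delta_pos":[0.56,-0.99,0],"dr":[0,0,1.98]},{"delta_pos":[0.56,-0.99,0],"dr":[0,0,1.98]},{"delta_pos":[0.56,-0.99,0],"dr":[0,0,1.98]},{"delta_pos":[0.56,-0.99,0],"dr":[0,0,1.98]},{"delta_pos":[0.56,-0.99,0],"dr":[0,0,1.98]},{"delta_pos":[0.56,-0.99,0],"dr":[0,0,1.98]},{"delta_pos":[0.56,-0.99,0],"dr":[0,0,1.98]}]' -1 20
python3 -m handwheel '[{"delta_pos":[0.56,-0.99,0],"dr":[0,0,0]},{"delta_pos":[0.56,-0.99,0],"dr":[0,0,0]},{"delta_pos":[0.56,-0.99,0],"dr":[0,0,0]},{"delta_pos":[0.56,-0.99,0],"dr":[0,0,0]},{"delta_pos":[0.56,-0.99,0],"dr":[0,0,0]},{"delta_pos":[0.56,-0.99,0],"dr":[0,0,0]},{"delta_pos":[0.56,-0.99,0],"dr":[0,0,0]},{"delta_pos":[0,-1,0],"dr":[0,0,0]},{"delta_pos":[0,-1,0],"dr":[0,0,0]},{"delta_pos":[0,-1,0],"dr":[0,0,0]}]'
python3 -m handwheel '[{"delta_pos":[0,-1,0],"dr":[0,0,0]},{"delta_pos":[0,-1,0],"dr":[0,0,0]},{"delta_pos":[0,-1,0],"dr":[0,0,0]},{"delta_pos":[0,-1,0],"dr":[0,0,0]},{"delta_pos":[0,-1,0],"dr":[0,0,0]},{"delta_pos":[0,-1,0],"dr":[0,0,0]},{"delta_pos":[0,-1,0],"dr":[0,0,0]},{"delta_pos":[0,-1,0],"dr":[0,0,0]},{"delta_pos":[0,-1,0],"dr":[0,0,0]},{"delta_pos":[0,0,0],"dr":[0,0,0]}]'
```

```text
t: 1.85
eef_pos: [0.3321, 0.3566, 0.2459]
ee_rot: [-3.141, -0.0, 0.102]
force: [0.3, 0.6, 0.6]
width: 0.0874
gripper_force: 0.0
t: 2.85
eef_pos: [0.4491, 0.0587, 0.2457]
ee_rot: [-3.141, -0.0, 0.101]
force: [-0.1, -0.0, 0.6]
width: 0.0876
gripper_force: 0.0
t: 3.85
eef_pos: [0.449, -0.2125, 0.2454]
ee_rot: [3.141, 0.0, 0.098]
force: [-0.7, 1.1, 0.3]
width: 0.0875
gripper_force: 0.0
```

```bash
python3 -m handwheel '[{"delta_pos":[-0.04,-0.88,0],"dr":[0,0,0]},{"delta_pos":[-0.04,-0.88,0],"dr":[0,0,0]},{"delta_pos":[-0.04,-0.88,0],"dr":[0,0,0]},{"delta_pos":[-0.03,-0.86,-0.6],"dr":[0,0,0]},{"delta_pos":[0,0,-1],"dr":[0,0,0]},{"delta_pos":[0,0,-1],"dr":[0,0,0]},{"delta_pos":[0,0,-1],"dr":[0,0,0]},{"delta_pos":[0,0,-1],"dr":[0,0,0]},{"delta_pos":[0,0,-1],"dr":[0,0,0]},{"delta_pos":[0,0,0],"dr":[0,0,0]}]'
python3 - <<'E'
from h import *
f=grab_frame("top"); g=ortho(f,"top",.36,.53,-.42,-.22,.006,.0004); cv2.imwrite("pics/g1.png",g[::-1,::-1,::-1])
print(get_state()['eef_pos'],get_state()['ee_rot'])
E
```

```text
t: 4.85
eef_pos: [0.4422, -0.3137, 0.0742]
ee_rot: [-3.138, 0.006, 0.1]
force: [0.4, -0.4, -1.0]
width: 0.0876
gripper_force: 0.0
[ 0.44369924 -0.31443055  0.0764435 ] [-3.14025322  0.0036203   0.10110207]
```

View pics/g1.png

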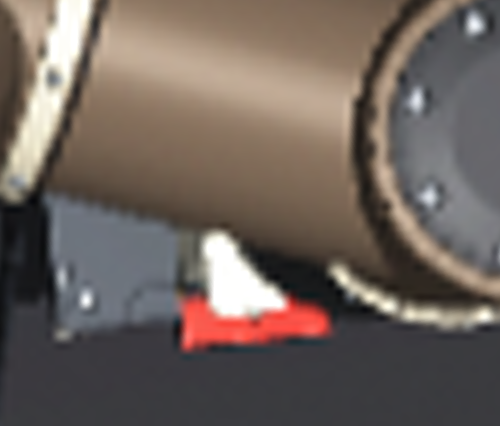

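The arm hides the plate, with only its near edge showing at about (255,325), so I go on by the numbers.

```bash
python3 -m handwheel '[{"delta_pos":[0,-0.1,-0.5],"dr":[0,0,0]},{"delta_pos":[0,0,-0.5],"dr":[0,0,0]},{"delta_pos":[0,0,-0.4],"dr":[0,0,0]},{"delta_pos":[0,0,0],"dr":[0,0,0]},{"delta_pos":[0,0,0],"dr":[0,0,0]}]'
python3 - <<'E'
from h import *
s=get_state(); print(s['eef_pos'],s['ee_rot'],s['force'])
E
```

```text
t: 5.4
eef_pos: [0.4453, -0.3182, 0.0365]
ee_rot: [3.141, -0.001, 0.101]
force: [0.2, 0.3, 0.5]
width: 0.0879
gripper_force: 0.0
[ 0.44529069 -0.3181868   0.03647731] [ 3.14105302e+00 -7.20121118e-04  1.01170813e-01] [0.17938592 0.25348264 0.49705777]
```

```bash
python3 -m handwheel '[{"delta_pos":[0,0,-0.25],"dr":[0,0,0]},{"delta_pos":[0,0,-0.25],"dr":[0,0,0]},{"delta_pos":[0,0,0],"dr":[0,0,0]},{"delta_pos":[0,0,0],"dr":[0,0,0]},{"delta_pos":[0,0,0],"dr":[0,0,0]}]'
```

```text
t: 5.9
eef_pos: [0.4448, -0.3181, 0.0207]
ee_rot: [3.142, -0.0, 0.101]
force: [-0.2, -0.7, 0.2]
width: 0.0878
gripper_force: 0.0
```

```bash
python3 -m handwheel '[{"delta_pos":[0,0,0],"dr":[0,0,0]},{"delta_pos":[0,0,0],"dr":[0,0,0]},{"delta_pos":[0,0,0],"dr":[0,0,0]},{"delta_pos":[0,0,0],"dr":[0,0,0]},{"delta_pos":[0,0,0],"dr":[0,0,0]},{"delta_pos":[0,0,0],"dr":[0,0,0]},{"delta_pos":[0,0,0],"dr":[0,0,0]},{"delta_pos":[0,0,0],"dr":[0,0,0]}]' 1 20
```

```text
t: 6.7
eef_pos: [0.4447, -0.318, 0.0206]
ee_rot: [3.142, -0.0, 0.101]
force: [-0.2, 0.4, 1.2]
width: 0.059
gripper_force: 20.0
```

```bash
python3 -m handwheel '[{"delta_pos":[0,0,0.5],"dr":[0,0,0]},{"delta_pos":[0,0,1],"dr":[0,0,0]},{"delta_pos":[0,0,1],"dr":[0,0,0]},{"delta_pos":[0,0,0.8],"dr":[0,0,0]},{"delta_pos":[0.2,0.5,0],"dr":[0,0,0]},{"delta_pos":[0.4,0.95,0],"dr":[0,0,-1.4]},{"delta_pos":[0.4,0.95,0],"dr":[0,0,-1.4]},{"delta_pos":[0.4,0.95,0],"dr":[0,0,-1.4]},{"delta_pos":[0.4,0.95,0],"dr":[0,0,-1.4]},{"delta_pos":[0.4,0.95,0],"dr":[0,0,-1.4]}]'
python3 -m handwheel '[{"delta_pos":[0.4,0.95,0],"dr":[0,0,-1.4]},{"delta_pos":[0.4,0.95,0],"dr":[0,0,-1.4]},{"delta_pos":[0.4,0.95,0],"dr":[0,0,0]},{"delta_pos":[0.4,0.95,0],"dr":[0,0,0]},{"delta_pos":[0.4,0.95,0],"dr":[0,0,0]},{"delta_pos":[0.13,0.85,0],"dr":[0,0,0]},{"delta_pos":[0,0,0],"dr":[0,0,0]},{"delta_pos":[0,0,0],"dr":[0,0,0]},{"delta_pos":[0,0,0],"dr":[0,0,0]}]'
python3 - <<'E'
from h import *
s=get_state(); print(s['eef_pos'],s['ee_rot'],s['force'])
f=grab_frame("scene"); cv2.imwrite("pics/s1.png",cv2.resize(f[150:300,240:440],(800,600),interpolation=cv2.INTER_CUBIC)[:,:,::-1])
f=grab_frame("top"); cv2.imwrite("pics/t1.png",f[:,:,::-1])
E
```

```text
t: 7.7
eef_pos: [0.5108, -0.1593, 0.1194]
ee_rot: [-3.141, 0.0, -0.023]
force: [-0.3, -0.3, -0.5]
width: 0.0593
gripper_force: 20.0
t: 8.6
eef_pos: [0.5742, 0.0069, 0.1193]
ee_rot: [3.141, 0.001, -0.071]
force: [-0.6, 0.2, -0.6]
width: 0.0597
gripper_force: 20.0
[0.57415772 0.00690672 0.11934313] [ 3.14142389e+00  6.28390059e-04 -7.06435099e-02] [-0.58671457  0.16037161 -0.55453211]
```

View pics/s1.png

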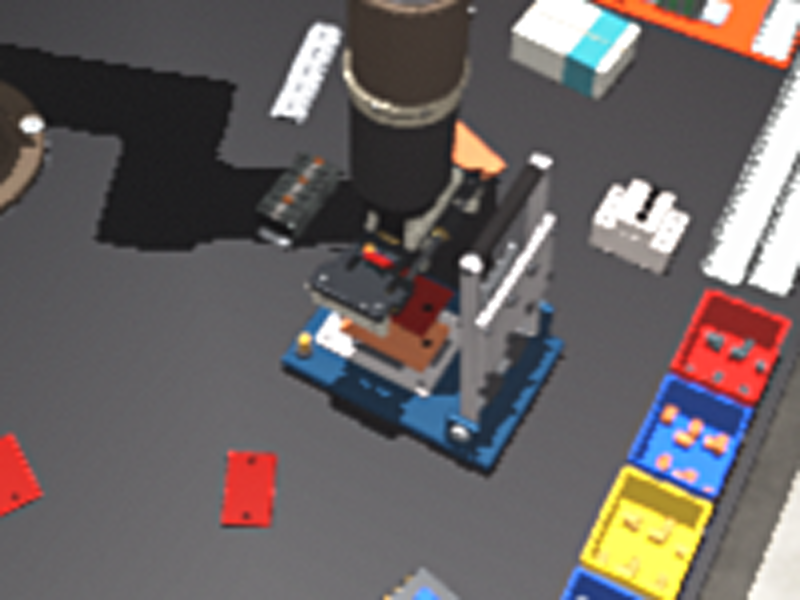

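The plate (red, at about (430,300)) hangs level over the nest. I lower it now.

```bash
python3 -m handwheel '[{"delta_pos":[0.02,0.03,-0.6],"dr":[0,0,0]},{"delta_pos":[0,0,-0.6],"dr":[0,0,0]},{"delta_pos":[0,0,-0.4],"dr":[0,0,0]},{"delta_pos":[0,0,-0.23],"dr":[0,0,0]},{"delta_pos":[0,0,0],"dr":[0,0,0]},{"delta_pos":[0,0,0],"dr":[0,0,0]},{"delta_pos":[0,0,0],"dr":[0,0,0]}]'
python3 -m handwheel '[{"delta_pos":[0,0,-0.05],"dr":[0,0,0]},{"delta_pos":[0,0,-0.05],"dr":[0,0,0]},{"delta_pos":[0,0,0],"dr":[0,0,0]},{"delta_pos":[0,0,0],"dr":[0,0,0]}]'
```

```text
t: 9.4
eef_pos: [0.5757, 0.0085, 0.0654]
ee_rot: [-3.141, -0.001, -0.07]
force: [-0.1, 0.3, -0.8]
width: 0.0597
gripper_force: 20.0
t: 9.8
eef_pos: [0.5752, 0.0084, 0.0617]
ee_rot: [3.142, 0.0, -0.07]
force: [-0.5, 0.3, -0.1]
width: 0.0595
gripper_force: 20.0
```

```bash
python3 -m handwheel '[{"delta_pos":[-0.02,-0.03,-0.05],"dr":[0,0,0]},{"delta_pos":[0,0,0],"dr":[0,0,0]},{"delta_pos":[0,0,0],"dr":[0,0,0]}]'
python3 -m handwheel '[{"delta_pos":[0,0,-0.05],"dr":[0,0,0]},{"delta_pos":[0,0,0],"dr":[0,0,0]},{"delta_pos":[0,0,0],"dr":[0,0,0]}]'
```

```text
t: 10.1
eef_pos: [0.5745, 0.0074, 0.0601]
ee_rot: [3.142, 0.0, -0.07]
force: [0.2, 1.0, -0.9]
width: 0.0596
gripper_force: 20.0
t: 10.4
eef_pos: [0.5746, 0.0075, 0.0586]
ee_rot: [-3.142, -0.0, -0.07]
force: [-0.3, 0.6, -1.0]
width: 0.0593
gripper_force: 20.0
```

```bash
python3 -m handwheel '[{"delta_pos":[0,0,-0.03],"dr":[0,0,0]},{"delta_pos":[0,0,0],"dr":[0,0,0]},{"delta_pos":[0,0,0],"dr":[0,0,0]}]'
```

```text
t: 10.7
eef_pos: [0.5747, 0.0075, 0.0586]
ee_rot: [3.142, -0.0, -0.07]
force: [-2.5, 0.7, 6.6]
width: 0.0592
gripper_force: 20.0
```

Contact came at the expected height, so I open, lift straight up and move off towards the copper plate.

```bash
python3 -m handwheel '[{"delta_pos":[0,0,0.02],"dr":[0,0,0]},{"delta_pos":[0,0,0],"dr":[0,0,0]},{"delta_pos":[0,0,0],"dr":[0,0,0]},{"delta_pos":[0,0,0],"dr":[0,0,0]},{"delta_pos":[0,0,0],"dr":[0,0,0]},{"delta_pos":[0,0,0],"dr":[0,0,0]},{"delta_pos":[0,0,0.2],"dr":[0,0,0]},{"delta_pos":[0,0,0.6],"dr":[0,0,0]},{"delta_pos":[0,0,1],"dr":[0,0,0]},{"delta_pos":[0,0,1],"dr":[0,0,0]}]' -1 20
python3 -m handwheel '[{"delta_pos":[0,0.5,0],"dr":[0,0,-2.1]},{"delta_pos":[-0.2,1,0],"dr":[0,0,-2.1]},{"delta_pos":[-0.2,1,0],"dr":[0,0,-2.1]},{"delta_pos":[-0.2,1,0],"dr":[0,0,-2.1]},{"delta_pos":[-0.2,1,0],"dr":[0,0,-2.1]},{"delta_pos":[-0.2,1,0],"dr":[0,0,-2.1]},{"delta_pos":[-0.2,1,0],"dr":[0,0,-2.1]},{"delta_pos":[-0.2,1,0],"dr":[0,0,-2.1]},{"delta_pos":[-0.2,0.8,0],"dr":[0,0,-2.1]},{"delta_pos":[-0.2,0.4,0],"dr":[0,0,-2.1]}]'
python3 - <<'E'
from h import *
s=get_state(); print(s['eef_pos'],s['ee_rot'])
f=grab_frame("top"); B=(0.45,0.72,-.15,.15); print(plates(f,"top",RED,B,.044),plates(f,"top",COP,B,.044,amin=1e-5))
g=ortho(f,"top",.48,.68,-.1,.12,.044,.0004); cv2.imwrite("pics/g2.png",g[::-1,::-1,::-1])
E
```

```text
t: 11.7
eef_pos: [0.5743, 0.0073, 0.1434]
ee_rot: [3.141, 0.001, -0.07]
force: [1.1, 0.9, 0.7]
width: 0.0873
gripper_force: 0.0
t: 12.7
eef_pos: [0.5204, 0.2704, 0.1428]
ee_rot: [-3.141, -0.0, -0.437]
force: [-0.5, -1.0, -0.6]
width: 0.0879
gripper_force: 0.0
[0.52041324 0.27044258 0.14280542] [-3.14092974e+00 -3.61583812e-04 -4.36928867e-01]
[(0.574, 0.0065, np.float32(176.7), 0.1007, 0.0608)] [(0.5076, 0.0734, np.float32(146.3), 0.0111, 0.0064), (0.5001, -0.057, np.float32(140.2), 0.0092, 0.0026)]
```

View pics/g2.png

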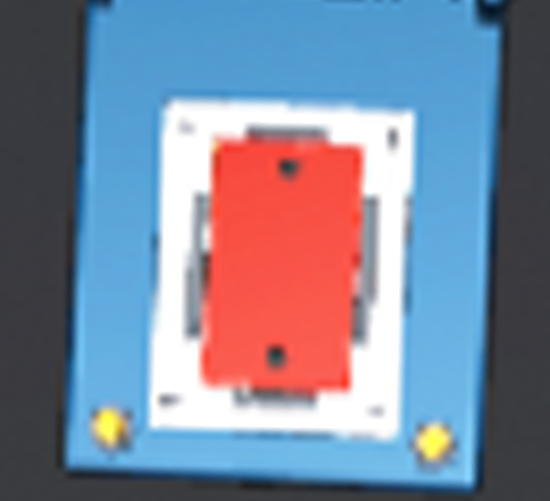

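The insulator lies flush and square at (283,265), with the strips even all round and only a sliver of copper showing. Next is the copper plate.

```bash
python3 -m handwheel '[{"delta_pos":[0.01,0.09,-0.8],"dr":[0,0,0]},{"delta_pos":[0,0,-1],"dr":[0,0,0]},{"delta_pos":[0,0,-0.9],"dr":[0,0,0]},{"delta_pos":[0,0,-0.6],"dr":[0,0,0]},{"delta_pos":[0,0,0],"dr":[0,0,0]},{"delta_pos":[0,0,0],"dr":[0,0,0]},{"delta_pos":[0,0,0],"dr":[0,0,0]}]'
python3 -m handwheel '[{"delta_pos":[0,0,-0.3],"dr":[0,0,0]},{"delta_pos":[0,0,-0.2],"dr":[0,0,0]},{"delta_pos":[0,0,0],"dr":[0,0,0]},{"delta_pos":[0,0,0],"dr":[0,0,0]},{"delta_pos":[0,0,0],"dr":[0,0,0]}]'
```

```text
t: 13.45
eef_pos: [0.5217, 0.2717, 0.0448]
ee_rot: [-3.14, -0.001, -0.436]
force: [-0.0, -0.2, 0.1]
width: 0.0879
gripper_force: 0.0
t: 13.95
eef_pos: [0.521, 0.2712, 0.0285]
ee_rot: [-3.142, -0.0, -0.437]
force: [0.1, -0.3, 0.0]
width: 0.0876
gripper_force: 0.0
```

```bash
python3 -m handwheel '[{"delta_pos":[0,0.06,-0.25],"dr":[0,0,0]},{"delta_pos":[0,0,0],"dr":[0,0,0]},{"delta_pos":[0,0,0],"dr":[0,0,0]},{"delta_pos":[0,0,0],"dr":[0,0,0]}]'
python3 -m handwheel '[{"delta_pos":[0,0,0],"dr":[0,0,0]},{"delta_pos":[0,0,0],"dr":[0,0,0]},{"delta_pos":[0,0,0],"dr":[0,0,0]},{"delta_pos":[0,0,0],"dr":[0,0,0]},{"delta_pos":[0,0,0],"dr":[0,0,0]},{"delta_pos":[0,0,0],"dr":[0,0,0]},{"delta_pos":[0,0,0],"dr":[0,0,0]},{"delta_pos":[0,0,0],"dr":[0,0,0]}]' 1 45
```

```text
t: 14.35
eef_pos: [0.5209, 0.273, 0.0208]
ee_rot: [3.141, 0.0, -0.437]
force: [-0.8, 0.1, 0.3]
width: 0.0879
gripper_force: 0.0
t: 15.15
eef_pos: [0.521, 0.2731, 0.0209]
ee_rot: [-3.141, -0.0, -0.437]
force: [0.3, 1.0, -0.2]
width: 0.059
gripper_force: 45.0
```

```bash
python3 -m handwheel '[{"delta_pos":[0,0,0.4],"dr":[0,0,0]},{"delta_pos":[0,0,0.8],"dr":[0,0,0]},{"delta_pos":[0,0,1],"dr":[0,0,0]},{"delta_pos":[0,0,1],"dr":[0,0,0]},{"delta_pos":[0,0,0.4],"dr":[0,0,0]},{"delta_pos":[0.1,-0.4,0],"dr":[0,0,2.12]},{"delta_pos":[0.2,-0.8,0],"dr":[0,0,2.12]},{"delta_pos":[0.2,-1,0],"dr":[0,0,2.12]},{"delta_pos":[0.2,-1,0],"dr":[0,0,2.12]},{"delta_pos":[0.2,-1,0],"dr":[0,0,2.12]}]'
python3 -m handwheel '[{"delta_pos":[0.2,-1,0],"dr":[0,0,2.12]},{"delta_pos":[0.2,-1,0],"dr":[0,0,2.12]},{"delta_pos":[0.2,-1,0],"dr":[0,0,2.12]},{"delta_pos":[0.18,-0.87,0],"dr":[0,0,2.12]},{"delta_pos":[0.2,-0.5,0],"dr":[0,0,2.12]},{"delta_pos":[0.1,-0.3,0],"dr":[0,0,0]},{"delta_pos":[0,0,0],"dr":[0,0,0]},{"delta_pos":[0,0,0],"dr":[0,0,0]},{"delta_pos":[0,0,0],"dr":[0,0,0]},{"delta_pos":[0,0,0],"dr":[0,0,0]}]'
```

```text
t: 16.15
eef_pos: [0.547, 0.1455, 0.1279]
ee_rot: [3.14, 0.002, -0.25]
force: [0.1, -0.1, -5.5]
width: 0.0588
gripper_force: 45.0
t: 17.15
eef_pos: [0.5801, 0.0076, 0.1288]
ee_rot: [-3.142, 0.0, -0.066]
force: [1.0, 0.2, -4.7]
width: 0.0593
gripper_force: 45.0
```

```bash
python3 -m handwheel '[{"delta_pos":[-0.19,-0.02,-0.6],"dr":[0,0,0]},{"delta_pos":[0,0,-0.6],"dr":[0,0,0]},{"delta_pos":[0,0,-0.5],"dr":[0,0,0]},{"delta_pos":[0,0,-0.25],"dr":[0,0,0]},{"delta_pos":[0,0,0],"dr":[0,0,0]},{"delta_pos":[0,0,0],"dr":[0,0,0]},{"delta_pos":[0,0,0],"dr":[0,0,0]},{"delta_pos":[0,0,0],"dr":[0,0,0]}]'
```

```text
t: 17.95
eef_pos: [0.5751, 0.0064, 0.0712]
ee_rot: [-3.141, -0.001, -0.067]
force: [0.1, -0.1, -5.4]
width: 0.0593
gripper_force: 45.0
```

```bash
python3 -m handwheel '[{"delta_pos":[-0.02,0.02,-0.08],"dr":[0,0,0]},{"delta_pos":[0,0,-0.05],"dr":[0,0,0]},{"delta_pos":[0,0,0],"dr":[0,0,0]},{"delta_pos":[0,0,0],"dr":[0,0,0]}]'
python3 -m handwheel '[{"delta_pos":[0,0,-0.04],"dr":[0,0,0]},{"delta_pos":[0,0,0],"dr":[0,0,0]},{"delta_pos":[0,0,0],"dr":[0,0,0]}]'
```

```text
t: 18.35
eef_pos: [0.5739, 0.0068, 0.0664]
ee_rot: [3.141, 0.0, -0.067]
force: [-0.6, -0.3, -5.6]
width: 0.0594
gripper_force: 45.0
t: 18.65
eef_pos: [0.574, 0.0068, 0.0652]
ee_rot: [3.142, 0.0, -0.067]
force: [-0.9, -0.5, -4.3]
width: 0.0594
gripper_force: 45.0
```

```bash
python3 -m handwheel '[{"delta_pos":[0.01,0,-0.03],"dr":[0,0,0]},{"delta_pos":[0,0,0],"dr":[0,0,0]},{"delta_pos":[0,0,0],"dr":[0,0,0]}]'
```

```text
t: 18.95
eef_pos: [0.5742, 0.0069, 0.0649]
ee_rot: [3.142, -0.0, -0.067]
force: [-5.7, 1.4, 5.5]
width: 0.0591
gripper_force: 45.0
```

```bash
python3 -m handwheel '[{"delta_pos":[0,0,0.02],"dr":[0,0,0]},{"delta_pos":[0,0,0],"dr":[0,0,0]},{"delta_pos":[0,0,0],"dr":[0,0,0]},{"delta_pos":[0,0,0],"dr":[0,0,0]},{"delta_pos":[0,0,0],"dr":[0,0,0]},{"delta_pos":[0,0,0],"dr":[0,0,0]},{"delta_pos":[0,0,0.2],"dr":[0,0,0]},{"delta_pos":[0,0,0.6],"dr":[0,0,0]},{"delta_pos":[0,0,1],"dr":[0,0,0]},{"delta_pos":[0,0,1],"dr":[0,0,0]}]' -1 20
python3 -m handwheel '[{"delta_pos":[0,0.4,0.5],"dr":[0,0,0]},{"delta_pos":[-0.2,0.8,1],"dr":[0,0,0]},{"delta_pos":[-0.2,1,1],"dr":[0,0,0]},{"delta_pos":[-0.2,1,1],"dr":[0,0,0]},{"delta_pos":[-0.2,1,1],"dr":[0,0,0]},{"delta_pos":[-0.2,1,1],"dr":[0,0,0]},{"delta_pos":[-0.2,1,1],"dr":[0,0,0]},{"delta_pos":[-0.2,1,0.5],"dr":[0,0,0]},{"delta_pos":[-0.2,0.8,0],"dr":[0,0,0]},{"delta_pos":[-0.2,0.4,0],"dr":[0,0,0]}]'
python3 - <<'E'
from h import *
s=get_state(); print(s['eef_pos'],s['ee_rot'],s['q'])
f=grab_frame("top"); B=(0.45,0.72,-.15,.15); print(plates(f,"top",RED,B,.044,amin=1e-5),plates(f,"top",COP,B,.052))
g=ortho(f,"top",.48,.68,-.1,.12,.052,.0008); g2=ortho(f,"top",.6,.76,-.1,.12,.306,.0008)
cv2.imwrite("pics/g3.png",cv2.resize(np.hstack([g[::-1,::-1,::-1],np.pad(g2,((0,50),(0,0),(0,0)))[::-1,::-1,::-1]]),None,fx=1.4,fy=1.4))
E
```

```text
t: 19.95
eef_pos: [0.574, 0.0067, 0.15]
ee_rot: [3.141, 0.001, -0.067]
force: [0.7, 0.4, 0.3]
width: 0.0876
gripper_force: 0.0
t: 20.95
eef_pos: [0.5198, 0.2606, 0.3597]
ee_rot: [-3.141, -0.001, -0.065]
force: [1.1, 0.3, 0.1]
width: 0.0875
gripper_force: 0.0
[0.51979368 0.26059326 0.35966489] [-3.14055877e+00 -6.16959959e-04 -6.54771976e-02] [ 8.00743593e-01  1.51817881e-01 -1.00973612e-02 -2.02288391e-04
 -1.40769377e+00  7.04608584e-01]
[] [(0.5778, 0.006, np.float32(178.5), 0.0938, 0.0592)]
```

View pics/g3.png

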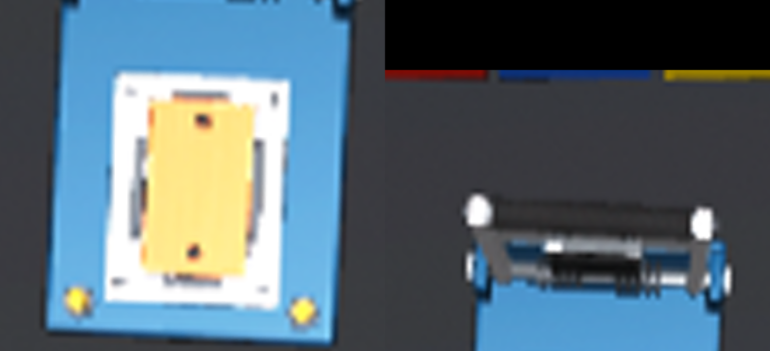

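The copper lies flush on the pile (left view, about (197,187)), with only a hairline of red showing. The handle caps at (480,211) and (703,221) put the bar middle at about (0.678, 0.001), which agrees with the hinge geometry. Now I turn the gripper across the bar and go above it.

```bash
python3 -m handwheel '[{"delta_pos":[0.4,-0.7,0],"dr":[0,0,-8.2]},{"delta_pos":[0.4,-0.7,0],"dr":[0,0,-8.2]},{"delta_pos":[0.4,-0.7,0],"dr":[0,0,-8.2]},{"delta_pos":[0.4,-0.7,0],"dr":[0,0,-8.2]},{"delta_pos":[0.4,-0.7,0],"dr":[0,0,-8.2]},{"delta_pos":[0.4,-0.7,0],"dr":[0,0,-8.2]},{"delta_pos":[0.4,-0.7,0],"dr":[0,0,-8.2]},{"delta_pos":[0.4,-0.7,0],"dr":[0,0,-8.2]},{"delta_pos":[0.4,-0.7,0],"dr":[0,0,-8.2]},{"delta_pos":[0.4,-0.7,0],"dr":[0,0,-8.2]}]'
python3 -m handwheel '[{"delta_pos":[0.4,-0.7,0],"dr":[0,0,-7.7]},{"delta_pos":[0.4,-0.5,0],"dr":[0,0,0]},{"delta_pos":[0.4,-0.4,0],"dr":[0,0,0]},{"delta_pos":[0,0,0],"dr":[0,0,0]},{"delta_pos":[0,0,0],"dr":[0,0,0]},{"delta_pos":[0,0,0],"dr":[0,0,0]}]'
```

```text
t: 22.0
eef_pos: [0.6402, 0.0471, 0.3588]
ee_rot: [3.141, -0.0, -1.504]
force: [1.1, 0.9, 0.1]
width: 0.0877
gripper_force: 0.0
t: 22.6
eef_pos: [0.6762, 0.0013, 0.3589]
ee_rot: [3.141, 0.0, -1.631]
force: [-1.2, 0.2, -0.1]
width: 0.0878
gripper_force: 0.0
```

```bash
python3 -m handwheel '[{"delta_pos":[0.05,0,-0.6],"dr":[0,0,0]},{"delta_pos":[0,0,-0.6],"dr":[0,0,0]},{"delta_pos":[0,0,-0.5],"dr":[0,0,0]},{"delta_pos":[0,0,-0.36],"dr":[0,0,0]},{"delta_pos":[0,0,0],"dr":[0,0,0]},{"delta_pos":[0,0,0],"dr":[0,0,0]},{"delta_pos":[0,0,0],"dr":[0,0,0]}]'
python3 - <<'E'
from h import *
f=grab_frame("scene"); cv2.imwrite("pics/s2.png",cv2.resize(f[110:260,280:480],(800,600),interpolation=cv2.INTER_CUBIC)[:,:,::-1])
E
```

```text
t: 23.3
eef_pos: [0.6782, 0.001, 0.2984]
ee_rot: [-3.14, 0.0, -1.632]
force: [-0.9, -0.8, 0.6]
width: 0.0878
gripper_force: 0.0
```

View pics/s2.png

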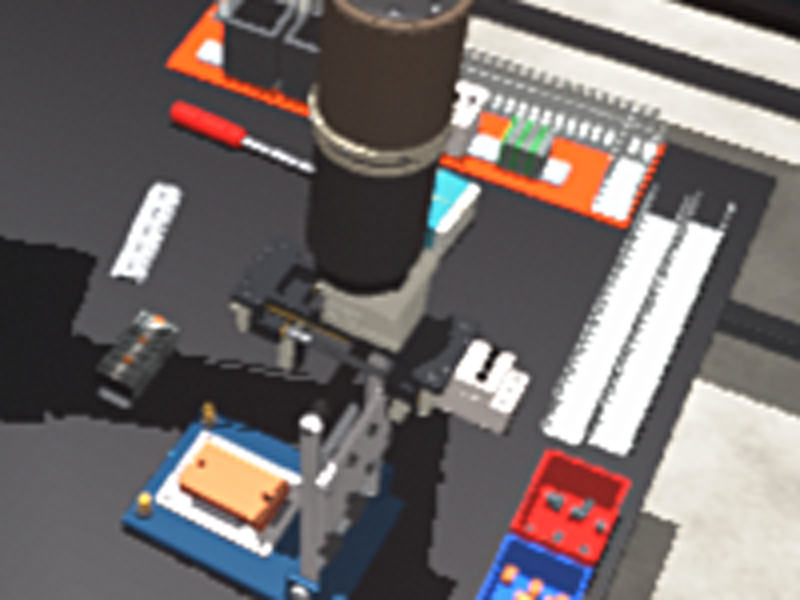

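The fingers straddle the bar, one at about (290,350) and the other at about (400,405), with the side-bar top at (313,420) between them. I close on it.

```bash
python3 -m handwheel '[{"delta_pos":[0,0,0],"dr":[0,0,0]},{"delta_pos":[0,0,0],"dr":[0,0,0]},{"delta_pos":[0,0,0],"dr":[0,0,0]},{"delta_pos":[0,0,0],"dr":[0,0,0]},{"delta_pos":[0,0,0],"dr":[0,0,0]},{"delta_pos":[0,0,0],"dr":[0,0,0]},{"delta_pos":[0,0,0],"dr":[0,0,0]},{"delta_pos":[0,0,0],"dr":[0,0,0]},{"delta_pos":[0,0,0],"dr":[0,0,0]},{"delta_pos":[0,0,0],"dr":[0,0,0]}]' 1 30
python3 - <<'E'
from h import *
p=get_state(); print(p['eef_pos'],p['width'],p['gripper_force'],p['force'])
# arc rows: 30 rows of 0.05 rad
c=np.radians(-3.6); d=np.array([-np.cos(c),-np.sin(c)])
P=lambda v:np.r_[.24*np.cos(1.5-v)*d,.24*np.sin(1.5-v)]
for i in range(15): print(i,np.round((P(.1*(i+1))-P(.1*i))/.03/2,3))
E
```

```text
t: 24.35
eef_pos: [0.6776, 0.0009, 0.2972]
ee_rot: [3.141, -0.0, -1.632]
force: [-0.6, -0.3, 1.4]
width: 0.0171
gripper_force: 30.0
[0.67761981 0.00085961 0.29715351] 0.01708649400663596 29.994368255138397 [-0.59376437 -0.29273805  1.40766121]
0 [-0.396  0.025 -0.048]
1 [-0.389  0.024 -0.088]
2 [-0.379  0.024 -0.126]
3 [-0.364  0.023 -0.163]
4 [-0.346  0.022 -0.199]
5 [-0.325  0.02  -0.233]
6 [-0.3    0.019 -0.264]
7 [-0.272  0.017 -0.293]
8 [-0.241  0.015 -0.318]
9 [-0.209  0.013 -0.341]
10 [-0.174  0.011 -0.36 ]
11 [-0.137  0.009 -0.376]
12 [-0.099  0.006 -0.387]
13 [-0.06   0.004 -0.395]
14 [-0.02   0.001 -0.399]
```

```bash
python3 -m handwheel '[{"delta_pos":[-0.4,0.025,-0.05],"dr":[0,0,0]},{"delta_pos":[-0.4,0.025,-0.05],"dr":[0,0,0]},{"delta_pos":[-0.39,0.025,-0.09],"dr":[0,0,0]},{"delta_pos":[-0.39,0.025,-0.09],"dr":[0,0,0]},{"delta_pos":[-0.38,0.025,-0.125],"dr":[0,0,0]},{"delta_pos":[-0.38,0.025,-0.125],"dr":[0,0,0]},{"delta_pos":[-0.365,0.02,-0.165],"dr":[0,0,0]},{"delta_pos":[-0.365,0.02,-0.165],"dr":[0,0,0]},{"delta_pos":[-0.345,0.02,-0.2],"dr":[0,0,0]},{"delta_pos":[-0.345,0.02,-0.2],"dr":[0,0,0]}]'
python3 - <<'E'
from h import *
p=get_state(); print(p['eef_pos'],p['width'],p['gripper_force'],p['force'])
E
```

```text
t: 25.35
eef_pos: [0.5649, 0.0069, 0.2598]
ee_rot: [-3.14, -0.001, -1.632]
force: [1.8, -5.0, -2.3]
width: 0.0171
gripper_force: 30.0
[0.56489142 0.00686197 0.2598496 ] 0.01709430757572307 29.994185864925385 [ 1.84303982 -4.99191076 -2.3238859 ]
```

```bash
python3 -m handwheel '[{"delta_pos":[-0.325,0.01,-0.235],"dr":[0,0,0]},{"delta_pos":[-0.325,0.01,-0.235],"dr":[0,0,0]},{"delta_pos":[-0.3,0.01,-0.265],"dr":[0,0,0]},{"delta_pos":[-0.3,0.01,-0.265],"dr":[0,0,0]},{"delta_pos":[-0.27,0.01,-0.29],"dr":[0,0,0]},{"delta_pos":[-0.27,0.01,-0.29],"dr":[0,0,0]},{"delta_pos":[-0.24,0.01,-0.32],"dr":[0,0,0]},{"delta_pos":[-0.24,0.01,-0.32],"dr":[0,0,0]},{"delta_pos":[-0.21,0.01,-0.34],"dr":[0,0,0]},{"delta_pos":[-0.21,0.01,-0.34],"dr":[0,0,0]}]'
python3 - <<'E'
from h import *
p=get_state(); print(p['eef_pos'],p['width'],p['gripper_force'],p['force'])
f=grab_frame("scene"); cv2.imwrite("pics/s3.png",cv2.resize(f[140:290,240:440],(800,600),interpolation=cv2.INTER_CUBIC)[:,:,::-1])
E
```

```text
t: 26.35
eef_pos: [0.4835, 0.011, 0.172]
ee_rot: [3.141, 0.0, -1.632]
force: [-1.8, 1.9, 2.5]
width: 0.0171
gripper_force: 30.0
[0.48347427 0.01098843 0.17198403] 0.017053373601263865 29.99482423067093 [-1.80786215  1.86610999  2.51367093]
```

View pics/s3.png

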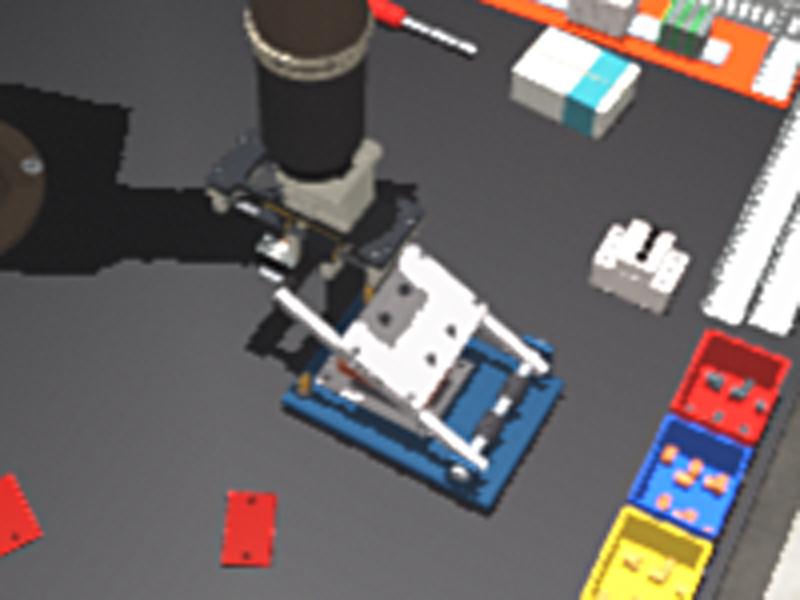

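The press arm is about halfway down with the bar still gripped at about (275,250), and the cross plate is flat on top and clear of the gripper body.

```bash
python3 -m handwheel '[{"delta_pos":[-0.175,0.01,-0.36],"dr":[0,0,0]},{"delta_pos":[-0.175,0.01,-0.36],"dr":[0,0,0]},{"delta_pos":[-0.14,0.01,-0.375],"dr":[0,0,0]},{"delta_pos":[-0.14,0.01,-0.375],"dr":[0,0,0]},{"delta_pos":[-0.1,0.005,-0.385],"dr":[0,0,0]},{"delta_pos":[-0.1,0.005,-0.385],"dr":[0,0,0]},{"delta_pos":[-0.06,0,-0.395],"dr":[0,0,0]},{"delta_pos":[0,0,0],"dr":[0,0,0]},{"delta_pos":[0,0,0],"dr":[0,0,0]}]'
```

```text
t: 27.3
eef_pos: [0.4572, 0.0123, 0.0933]
ee_rot: [3.14, -0.0, -1.632]
force: [-4.3, 3.0, 4.1]
width: 0.0172
gripper_force: 30.0
```

```bash
python3 -m handwheel '[{"delta_pos":[-0.03,0,-0.3],"dr":[0,0,0]},{"delta_pos":[-0.02,0,-0.3],"dr":[0,0,0]},{"delta_pos":[-0.01,0,-0.2],"dr":[0,0,0]},{"delta_pos":[-0.01,0,-0.15],"dr":[0,0,0]},{"delta_pos":[0,0,0],"dr":[0,0,0]},{"delta_pos":[0,0,0],"dr":[0,0,0]},{"delta_pos":[0,0,0],"dr":[0,0,0]}]'
python3 -m handwheel '[{"delta_pos":[0,0,-0.1],"dr":[0,0,0]},{"delta_pos":[0,0,-0.05],"dr":[0,0,0]},{"delta_pos":[0,0,0],"dr":[0,0,0]},{"delta_pos":[0,0,0],"dr":[0,0,0]}]'
```

```text
t: 28.0
eef_pos: [0.4547, 0.0124, 0.0653]
ee_rot: [3.14, -0.0, -1.633]
force: [-8.1, 5.9, 7.7]
width: 0.0175
gripper_force: 30.0
t: 28.4
eef_pos: [0.4546, 0.0124, 0.0608]
ee_rot: [3.14, -0.0, -1.633]
force: [-9.0, 6.3, 8.5]
width: 0.0171
gripper_force: 30.0
```

```bash
python3 -m handwheel '[{"delta_pos":[0.03,-0.03,-0.06],"dr":[0,0,0]},{"delta_pos":[0,0,-0.03],"dr":[0,0,0]},{"delta_pos":[0,0,0],"dr":[0,0,0]},{"delta_pos":[0,0,0],"dr":[0,0,0]}]'
python3 -m handwheel '[{"delta_pos":[0,0,-0.04],"dr":[0,0,0]},{"delta_pos":[0,0,0],"dr":[0,0,0]},{"delta_pos":[0,0,0],"dr":[0,0,0]}]'
```

```text
t: 28.8
eef_pos: [0.4547, 0.0122, 0.0578]
ee_rot: [3.139, 0.001, -1.633]
force: [-14.8, 14.5, 11.7]
width: 0.0171
gripper_force: 30.0
t: 29.1
eef_pos: [0.4547, 0.0122, 0.057]
ee_rot: [3.139, 0.001, -1.633]
force: [-16.0, 14.8, 17.0]
width: 0.0174
gripper_force: 30.0
```

Fully home. I relieve the sideways strain and check.

```bash
python3 -m handwheel '[{"delta_pos":[-0.04,0.05,0],"dr":[0,0,0]},{"delta_pos":[0,0,0],"dr":[0,0,0]},{"delta_pos":[0,0,0],"dr":[0,0,0]}]'
python3 - <<'E'
from h import *
f=grab_frame("scene"); cv2.imwrite("pics/s4.png",cv2.resize(f[170:290,260:420],(800,600),interpolation=cv2.INTER_CUBIC)[:,:,::-1])
p=get_state(); print(p['eef_pos'],p['force'],p['gripper_force'])
E
```

```text
t: 29.4
eef_pos: [0.4546, 0.0125, 0.0574]
ee_rot: [3.141, -0.001, -1.632]
force: [-8.3, 1.4, 12.7]
width: 0.0172
gripper_force: 30.0
[0.45460065 0.01248534 0.05734988] [-8.36532437  1.91912886 13.18444585] 29.99545991420746
```

View pics/s4.png

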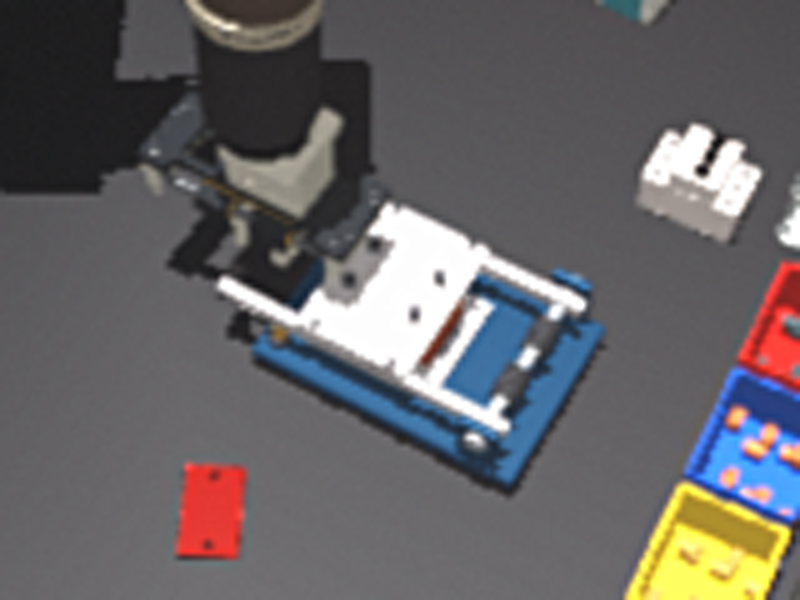

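The press arm lies level on the stop screw (about (280,335)), the pile shows square under the cross plate (about (440,340)), and the bar is gripped and pushed down with 13 N. Handing in.

```bash
python3 -c "
from station import *
print(job_done())"
```

```text
the job is handed in; nothing more can be done
None
```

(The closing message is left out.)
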